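Lock the lid of the shielded test box

TASK

One of the two slotted quarter-turn locks on the lid of the grey test box still stands open: take the purple slot driver from its stand, put its blade in that lock's slot and gently turn it clockwise a quarter turn until it snaps fully home. Then put the driver back upright in its stand, fully down, and leave the other lock and everything else on the bench as it is. Never press or twist hard on the lock, and turn it with the driver only.

Things in the scene. Friction and masses are not known exactly. Their poses are not given: they have to be found in the camera images.
- testbox: fixed grey test box with an aluminium lid, 156 mm (x) by 246 mm (y), lid top 55 mm above the table; origin at its underside. Two identical locks on the lid, 160 mm apart along y; which end has the open one varies. A lock's head: brass disc of 34 mm diameter, flat top 65 mm above the table, with a slot right across it, 4.6 mm wide, 6 mm deep, open at both ends
- plate_open_mid (a point): centre of the top face (57 mm above the table) of the black 62 mm square plate round the OPEN lock; x, y along its edges, z up. The head's top is 8 mm higher. The head turns about an axis that is fixed but up to 6 mm off this point in x and in y, not shown by this pose: find the slot by feel. Open, the slot runs along y (red dot at +y); home, along x (green dot at +x)
- plate_shut_mid (a point): the same point of the identical plate of the other lock, which is already home and stays as it is
- lock_open (a joint): angle of the open lock, rad, growing clockwise seen from above: 0 at the start (slot along the plate's y axis), pi/2 at the hard stop, home. An over-centre spring resists with up to 0.05 N m: let go before about 0.9 rad it springs back; beyond about 1.25 rad it snaps on to the stop and stays. Its small brass head must not be pressed or pushed with more than 20 N in any direction
- lock_shut (a joint): angle of the other lock, pi/2 = home
- driver_grip (a point): centre of the slot driver's handle; it stands upright in its stand, about 120 g. Handle: purple bar 30 mm (x) by 18 mm (y), 72 mm tall, this point half-way up. Below: black guard plate 40 x 30 x 6 mm, underside 42 mm below this point; 10 mm round shank; flat blade, tip 92 mm below this point. Axes: x along the blade's width, y across its faces, z up along the handle
- driver_tip (a point): middle of the driver's blade tip, 92 mm below driver_grip along the handle, same axes; blade 20 mm wide (x), 3 mm thick (y), 20 mm long (z)
- stand_mouth (a point): centre of the mouth of the fixed grey tool stand, at its top face 58 mm above the table; stand 75 x 65 mm on a 95 x 85 mm foot. Mouth 28 mm (x) by 18 mm (y), open to 6 mm above the table. Stored, the driver's guard rests on the top face, driver_grip 42 mm above this point, the blade's width along this x axis, either way round
- bottle: light-blue dispenser bottle, 48 mm across, 130 mm tall, standing on the mat; origin at its underside (leave alone)
- jar: small white jar with a mint-green lid, 40 mm across, 32 mm tall; origin at its underside (leave alone)
- screwdriver: ordinary purple screwdriver lying on the mat, 160 mm long; not the tool for this job (leave alone)
- module: small black meter module with a blue display, 30 x 50 x 16 mm, lying on the lid midway between the two locks; origin at its underside (leave alone)
- meter: orange hand multimeter lying on its back, 180 x 85 x 40 mm; origin at its underside (leave alone)
- battery: flat dark battery, 60 x 95 x 6 mm, lying on the mat; origin at its underside (leave alone)
There are look-alikes about, which are no part of the job. Of the things like the part that bears driver_grip, leave any that is brown or orange; of the rest the smaller one is meant.

How it is judged:
On the way, in this order (a step that is already met when the one before it is completed fails the run):
1. the driver's blade is in the slot of the open lock, before the lock has been turned (horizontal distance between driver_tip and plate_open_mid below 0.016 m and z of driver_tip in the frame of plate_open_mid below 0.0055 m and value of joint lock_open below 0.6 rad), for 0.1 s.
2. the lock is turned home (within 0.07 rad of its stop) while the blade is in its slot (horizontal distance between driver_tip and plate_open_mid below 0.016 m and z of driver_tip in the frame of plate_open_mid below 0.0075 m and value of joint lock_open above 1.5 rad), for 0.1 s.
At the end, for the whole second after the job is handed in: Both locks are home (within 0.07 rad of the stop) and the driver stands released in its stand, upright within 0.12 rad, its guard down on the stand (within 5 mm), its handle within 12 mm of the stand's centre (value of joint each of lock_open, lock_shut above 1.5 rad and horizontal distance between driver_grip and stand_mouth below 0.012 m and z of driver_grip in the frame of stand_mouth between 0.037 and 0.047 m and angle between driver_grip's own z axis and vertical below 0.12 rad); the robot touches nothing.
It fails at once if the driver presses or twists on the open lock with more than 20 N (contact force between driver and lock_open above 20 N).
It fails at once if the robot itself touches the open lock (contact force between any of the fingers, the arm and lock_open above 0.5 N).
It fails at once if the other lock is turned off its stop (value of joint lock_shut below 1.45 rad).
It fails at once if a bystander (bottle, jar, screwdriver, module, meter or battery) is moved by more than 25 mm (distance of any of bottle, jar, screwdriver, module, meter, battery from where it was at the start of the episode above 0.025 m).
It also fails if it takes over 72 s, if anything falls off the work surface, if the arm or the gripper's body presses on something with over 40 N, if the wrist force passes 120 N, or if a joint passes its speed limit or range.

ROBOT

A 7-joint arm with a two-finger parallel gripper is mounted at the origin on the work surface. World frame = base frame: x ahead of the robot, y to its left, z up, the work surface at z = 0. Lengths are in m, angles in rad, forces in N, time in s.
With the tool pointing down it reaches from about 0.4 to 0.925 m from the base axis. Payload 4.1 kg.
Tool frame: the origin (TCP) lies midway between the tips of the shut fingers; the grasp point (between the pads) lies 19 mm behind it; z points along the fingers, y is the line along which they close (so a half turn about z gives the same grasp; the last joint's range is limited). The gripper opens to 85 mm and grips with 20 to 120 N. Pads are 22 mm wide; open, the fingers measure 114 mm over their backs; the gripper's body (76 mm by 85 mm) begins 54 mm behind the grasp point. The pads swing forward as they close: fully open they stand 13 mm farther back than shut.
Start: joints at [1.212, 0.398, 0.045, 1.537, -0.019, 1.207, -0.051], TCP at [0.167, -0.628, 0.205] pointing down, gripper open.
Joint ranges: [-2.82, 2.82], [-0.49, 2.23], [-1.37, 1.46], [0, 2.46], [-1.36, 4.5], [0.23, 2], [-2.94, 2.94]. Speed limits (rad/s): [2.57, 2.57, 3.14, 3.14, 3.14, 3.14, 3.14].

INTERFACE

Orientations are given as a unit quaternion [x, y, z, w].
In Python, from cell import ctrl, optics gives the robot as it stands. The module is installed in compiled form; this text tells all that it offers.
- The arm moves only by the shell command python3 -m handwheel 'ROWS' [FORCE]. ROWS is a JSON object of lists of equal length, an entry for each row: "gripper": the gripper's target within -1 to 1 (shut at 1, half-way at 0, fully open at -1); "translation": the shift along the world's x, y, z in m, a list of three; "rot": the turn, a rotation vector about the world's x, y, z in degrees, a list of three. In form: {"gripper": [gripper, ...], "translation": [[dx, dy, dz], ...], "rot": [[ax, ay, az], ...]}. A call has 1 to 10 rows; each row shifts and turns the commanded pose from where the row before left it; what a row does not reach is not made up. A row lasts 1/12 s, in which the tool goes at most 41.7 mm and 7.16 degrees, less where a joint would pass 70% of its speed; a pose out of reach is approached as far as the arm can. A call with a gripper value outside its range is refused whole. The fingers move at their own pace and stop on an object; FORCE is the grip in N (left out, the last holds). Time passes only in rows, so rows that do not move let the fingers close. It gives the time, the measured TCP pose, the force, the opening and the grip force at its end, in the units of the state.
- ctrl.get_obs(): the state, without advancing time (a new reading comes with each control period).
- optics.capture(name): name is "scene" or "top"; returns a dict with "image" (400x640x3 uint8, red, green, blue), "K" (3x3 intrinsics, pixels), "k1" (the pictures are not rectified: a ray, as slopes to the right and down, at radius r is drawn at 1 + k1 r^2 times it, then the intrinsics apply), "pose" (4x4, takes a point from camera to world coordinates). Camera axes: x right, y down, z forward; pixel columns grow to the right and rows downward; lengths in m; the calibration is good to about 2 mm. A picture is of the moment at which its call begins. There is no depth.
- ctrl.sign_off(): hands the job in; it is judged then, once.
Trained networks look in the newest picture that a camera, given by its name, has taken for a name from the list of things; names that differ only in an ending like _2 or _b are one class to them, and where a whole thing is asked for, a point or a joint stands for the part that bears it (a point fixed in the world has none). Each returns a list of dicts, best first, with "score" (0 to 1); they miss things now and then, are a little off and sometimes report something else, mostly with a low value. They report only what shows in the picture. A call takes as long as a camera call. They do not tell look-alikes from the thing itself.
- optics.masks_of(query, camera): "pixels" (400x640 bool, what is visible of it) and "extent" ([left, top, width, height] in pixels, round what is visible of it).
The state is a dict: "t": time; "q": joint angles; "joint_velocities": joint speeds; "joint_torque": joint torques, N m; "tcp_pos": TCP position; "orientation": TCP orientation; "force": force on the tool from outside, world axes, zero at the start; "moment": the same for the moment, N m; "width": finger opening in m; "gripper_force": force on a finger pad.
Only numpy, scipy, OpenCV 4.12 (cv2) and the standard library are available. Lean on these libraries where they do the work, as an engineer would, in place of code of your own. Each camera call takes 0.05 s, during which the arm holds its last target. There are 200 camera calls.

## Working session

There is one attempt and no reset: what is moved stays moved. The work goes in short steps, Python scripts to look and compute and a shell command to move; the robot and the scene stay as the last step left them, time stands still between calls to the robot, and variables do not carry over. Pictures are saved under pics/ and viewed, at most 13 in all, crops included, and the job is handed in when it is done.

```bash
mkdir -p pics
python3 - <<'E'
from cell import ctrl,optics
import cv2,numpy as np,json
for n in("scene","top"):
    c=optics.capture(n); cv2.imwrite(f"pics/{n}0.png",c["image"][:,:,::-1])
    print(n,c["K"].tolist(),c["k1"],np.round(c["pose"],4).tolist())
    for q in("driver_grip","testbox","lock_open","stand_mouth","screwdriver"):
        try:
            for m in optics.masks_of(q,n): print(q,round(m["score"],2),m["extent"])
        except Exception as e: print(q,e)
print(ctrl.get_obs())
E
```

```text
scene [[486.12096312309103, 0.0, 314.42475764173554], [0.0, 486.12096312309103, 197.25925927683014], [0.0, 0.0, 1.0]] -0.10339427704382853 [[-0.4501, 0.7268, -0.5188, 1.1717], [0.893, 0.3698, -0.2566, 0.2722], [0.0054, -0.5787, -0.8155, 1.0735], [0.0, 0.0, 0.0, 1.0]]
driver_grip 0.94 [440.8, 253.3, 16.7, 32.7]
driver_grip 0.93 [402.8, 166.6, 26.1, 47.4]
driver_grip 0.8 [467.8, 158.0, 30.0, 47.9]
driver_grip 0.52 [443.6, 204.5, 29.1, 31.5]
testbox 0.73 [224.5, 157.0, 107.5, 85.8]
testbox 0.25 [419.8, 313.5, 45.3, 39.6]
lock_open 0.53 [299.4, 200.7, 15.6, 11.7]
lock_open 0.5 [244.9, 172.0, 12.6, 10.9]
stand_mouth 0.76 [424.7, 218.0, 51.5, 38.7]
stand_mouth 0.73 [445.4, 206.5, 20.2, 28.0]
screwdriver 0.79 [283.6, 268.7, 33.5, 57.9]
top [[423.44055304451376, 0.0, 315.5944614924145], [0.0, 423.44055304451376, 201.00508465944202], [0.0, 0.0, 1.0]] -0.09665478068669633 [[-0.0079, -0.9981, 0.061, 0.466], [-0.9996, 0.0095, 0.0269, -0.0504], [-0.0274, -0.0608, -0.9978, 1.1423], [0.0, 0.0, 0.0, 1.0]]
driver_grip 0.77 [160.6, 276.3, 36.7, 19.6]
driver_grip 0.61 [174.2, 223.3, 25.8, 16.5]
driver_
[... 381 characters left out ...]
38083,  0.04507876,  1.53663496, -0.01871425,
        1.20693817, -0.05072844]), 'joint_velocities': array([-1.58001541e-03, -4.42295295e-04,  8.01494323e-04, -1.13840338e-03,
        5.33882353e-04,  6.97522474e-04,  4.47085941e-05]), 'joint_torque': array([-4.80200051e-04, -4.74738300e+01,  1.36190403e+00, -2.54389822e+01,
        1.14782987e-02,  1.10809611e-03, -3.09714835e-05]), 'tcp_pos': array([ 0.1670233 , -0.6281792 ,  0.20524309]), 'orientation': array([9.91570964e-01, 1.29564741e-01, 8.89610053e-06, 2.89534277e-05]), 'force': array([-0.27732015,  0.62120141, -0.84959541]), 'moment': array([ 0.03921729, -0.00065561, -0.01619124]), 'gripper_force': 0.0, 'width': 0.08528965946137679}
```

View pics/scene0.png

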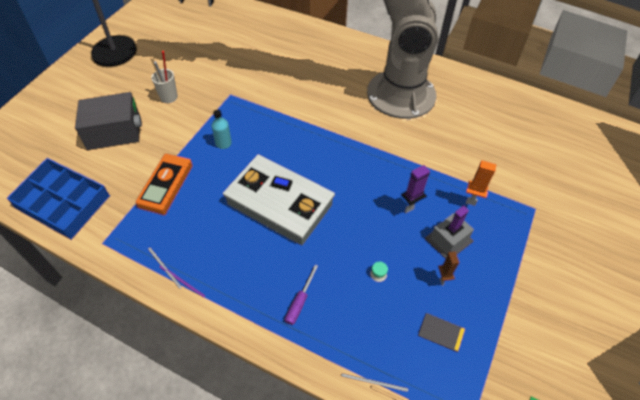

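View pics/top0.png

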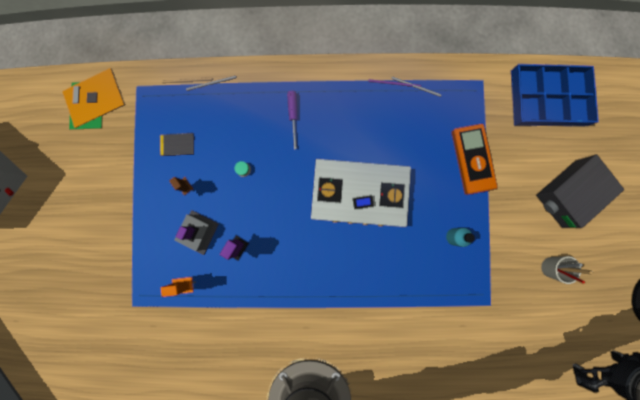

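The smaller purple driver sits in the grey stand, at top (190,232) and scene (457,218). The larger purple look-alike is at top (235,247). The locks are at top (328,189) and (395,195). I'll enlarge the stand and locks.

Run:
```python
import cv2,numpy as np
t=cv2.imread("pics/top0.png");s=cv2.imread("pics/scene0.png")
f=lambda im,x,y,w,h:cv2.resize(im[y:y+h,x:x+w],(400,300),interpolation=cv2.INTER_CUBIC)
cv2.imwrite("pics/crop.png",np.vstack([np.hstack([f(t,305,150,112,84),f(t,164,200,60,45+0)]),np.hstack([f(s,220,145,120,90),f(s,415,195,72,54)])]))
```

```text
(no output)
```

View pics/crop.png

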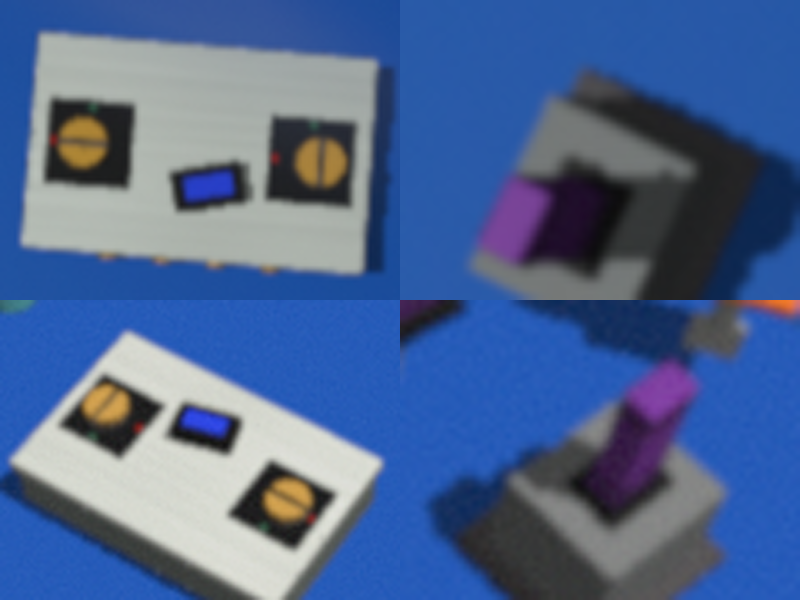

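The open lock is the left one in the top view, head at about (328,190) with the slot horizontal, along y. Its red dot is towards +y. Next I'll compute metric poses.

```bash
cat > h.py <<'E'
import cv2,numpy as np
from cell import ctrl,optics
def rays(c,px):
    u=cv2.undistortPoints(np.asarray(px,float).reshape(-1,1,2),c["K"],np.array([c["k1"],0,0,0.]))[:,0]
    return np.c_[u,np.ones(len(u))]@c["pose"][:3,:3].T
def onplane(c,px,z):
    d=rays(c,px);o=c["pose"][:3,3];return (o+d*((z-o[2])/d[:,2])[:,None])[:,:2]
def blob(c,box,fn,z):
    x,y,w,h=box;im=cv2.resize(c["image"][y:y+h,x:x+w],None,fx=8,fy=8,interpolation=cv2.INTER_CUBIC)
    hsv=cv2.cvtColor(im,cv2.COLOR_RGB2HSV).astype(int)
    m=fn(hsv[...,0],hsv[...,1],hsv[...,2]).astype(np.uint8)
    n,l,s,_=cv2.connectedComponentsWithStats(m);k=1+np.argmax(s[1:,4])
    cs,_=cv2.findContours((l==k).astype(np.uint8),cv2.RETR_EXTERNAL,cv2.CHAIN_APPROX_NONE)
    p=max(cs,key=cv2.contourArea)[:,0].astype(float)
    p=(p+.5)/8-.5+[x,y]
    w=onplane(c,p,z)
    r=cv2.minAreaRect((w*1000).astype(np.float32));return r,w
E
python3 - <<'E'
from h import *
t=optics.capture("top");s=optics.capture("scene")
brass=lambda h,S,V:(h>8)&(h<30)&(S>110)&(V>90)
dark=lambda h,S,V:(V<75)&~((h>100)&(h<130)&(S>150)&(V>60))|brass(h,S,V)
pur=lambda h,S,V:(h>130)&(h<160)&(V>105)&(S>60)
for n,c,bx in(("top",t,[(314,174,30,32),(376,178,32,34)]),("scene",s,[(286,188,40,30),(234,162,36,30)])):
    for b in bx:
        for nm,f,z in(("disc",brass,.065),("plate",dark,.057)):
            r,w=blob(c,b,f,z);print(n,nm,np.round(r[0],1),np.round(r[1],1),round(r[2],1),"circ",np.round(cv2.minEnclosingCircle((w*1000).astype(np.float32))[0],1))
r,w=blob(t,(164,215,40,35),pur,.136);print("handle top",r)
r,w=blob(s,(440,195,36,45),lambda h,S,V:(h>130)&(h<160)&(V>115)&(S>60),.136);print("handle scene",r)
lid=lambda h,S,V:(S<60)&(V>120)
r,w=blob(t,(300,150,125,90),lid,.055);print("lid top",r)
grey=lambda h,S,V:(S<90)&(V>85)
r,w=blob(t,(165,203,60,50),grey,.058);print("stand top",r)
r,w=blob(s,(415,195,72,60),grey,.058);print("stand scene",r)
r,w=blob(t,(212,230,50,35),pur,.17);print("lookalike",r)
E
```

```text
top disc [561.2 -52.1] [34.7 37.1] 85.3 circ [561.4 -52.4]
top plate [561.2 -57.8] [59.1 58.9] 84.5 circ [561.2 -57.3]
top disc [ 545.8 -212.6] [17.2 33.6] 88.9 circ [ 545.7 -216.9]
top plate [ 546.4 -216.6] [58.4 58.5] 84.6 circ [ 546.1 -216.8]
scene disc [559.5 -54. ] [40.5 38.2] 2.3 circ [559.2 -53.5]
scene plate [561.2 -58.2] [57.2 56.4] 84.1 circ [560.9 -59.6]
scene disc [ 543.6 -222.5] [38.  38.1] 83.9 circ [ 542.8 -223.3]
scene plate [ 546.  -217.9] [56.5 56.5] 84.7 circ [ 546.5 -217.6]
handle top ((454.2275390625, 303.3297119140625), (16.185129165649414, 30.583717346191406), 63.77700424194336)
handle scene ((453.694091796875, 304.1457824707031), (19.618236541748047, 31.44442367553711), 67.47637939453125)
lid top ((551.81494140625, -137.16317749023438), (246.6367645263672, 159.84742736816406), 84.6756591796875)
stand top ((421.8525695800781, 312.7287292480469), (71.04240417480469, 36.2206916809082), 86.31880950927734)
stand scene ((465.6651916503906, 316.83685302734375), (91.23036193847656, 87.72872924804688), 52.07582473754883)
lookalike ((415.67230224609375, 179.82211303710938), (22.308513641357422, 39.131324768066406), 59.137027740478516)
```

```bash
python3 -m handwheel '{"gripper":[-0.2,-0.2,-0.2,-0.2,-0.2,-0.2,-0.2,-0.2,-0.2,-0.2],"translation":[[0.03,0.022,0.01],[0.03,0.022,0.01],[0.03,0.022,0.01],[0.03,0.022,0.01],[0.03,0.022,0.01],[0.03,0.022,0.01],[0.03,0.022,0.01],[0.03,0.022,0.01],[0.03,0.022,0.01],[0.03,0.022,0.01]],"rot":[[0,0,-4],[0,0,-4],[0,0,-4],[0,0,-4],[0,0,-4],[0,0,-4],[0,0,-4],[0,0,-4],[0,0,-4],[0,0,-4]]}' 40
python3 -m handwheel '{"gripper":[-0.2,-0.2,-0.2,-0.2,-0.2,-0.2,-0.2,-0.2,-0.2,-0.2],"translation":[[0.01,0.036,0],[0.01,0.036,0],[0.01,0.036,0],[0.01,0.036,0],[0.01,0.036,0],[0.01,0.036,0],[0.01,0.036,0],[0,0.036,0],[0,0.036,0],[0,0.036,0]],"rot":[[0,0,0],[0,0,0],[0,0,0],[0,0,0],[0,0,0],[0,0,0],[0,0,0],[0,0,0],[0,0,0],[0,0,0]]}'
```

```text
t: 1.53
tcp_pos: [0.4682, -0.4069, 0.3061]
orientation: [0.976, -0.219, 0.0, 0.0]
force: [0.7, -1.0, 0.4]
width: 0.0514
gripper_force: 0.0
t: 2.37
tcp_pos: [0.5368, -0.0465, 0.3054]
orientation: [0.976, -0.217, 0.0, 0.0]
force: [0.9, -0.2, -0.5]
width: 0.0514
gripper_force: 0.0
```

```bash
python3 -m handwheel '{"gripper":[-0.2,-0.2,-0.2,-0.2,-0.2,-0.2,-0.2,-0.2,-0.2,-0.2],"translation":[[-0.008,0.035,0],[-0.008,0.035,0],[-0.008,0.035,0],[-0.008,0.035,0],[-0.008,0.035,0],[-0.008,0.035,0],[-0.008,0.035,0],[-0.008,0.035,0],[-0.008,0.035,0],[-0.008,0.035,0]],"rot":[[0,0,0],[0,0,0],[0,0,0],[0,0,0],[0,0,0],[0,0,0],[0,0,0],[0,0,0],[0,0,0],[0,0,0]]}'
python3 -m handwheel '{"gripper":[-0.2,-0.2,-0.2,-0.2],"translation":[[0,0,-0.035],[0,0,-0.035],[0,0,-0.035],[0,0,0]],"rot":[[0,0,0],[0,0,0],[0,0,0],[0,0,0]]}'
python3 - <<'E'
from h import *
import cv2
t=optics.capture("top");s=optics.capture("scene");print(ctrl.get_obs()["tcp_pos"])
f=lambda im,x,y,w,h:cv2.resize(im[y:y+h,x:x+w,::-1],(400,300),interpolation=cv2.INTER_CUBIC)
cv2.imwrite("pics/pre.png",np.hstack([f(t["image"],144,185,100,75),f(s["image"],400,165,104,78)]))
E
```

```text
t: 3.2
tcp_pos: [0.4564, 0.3033, 0.3056]
orientation: [0.976, -0.218, 0.0, -0.0]
force: [1.4, -0.4, -0.1]
width: 0.0512
gripper_force: 0.0
t: 3.53
tcp_pos: [0.4528, 0.2984, 0.1936]
orientation: [0.976, -0.217, -0.005, 0.005]
force: [-1.3, -1.1, -0.9]
width: 0.0511
gripper_force: 0.0
[0.45673976 0.30139972 0.20013671]
```

View pics/pre.png

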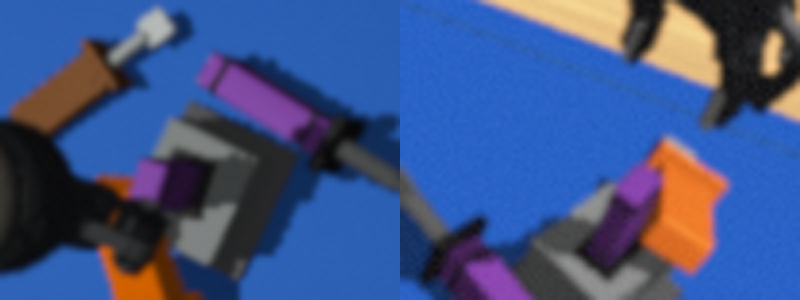

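The three look-alike drivers have toppled, even the brown one, which was nowhere near the arm's path. I'll check the whole scene before descending.

Run:
```python
from h import *
t=optics.capture("top");s=optics.capture("scene")
f=lambda im,x,y,w,h:cv2.resize(im[y:y+h,x:x+w,::-1],(800,300),interpolation=cv2.INTER_CUBIC)
cv2.imwrite("pics/pre2.png",np.vstack([f(t["image"],120,160,320,150),f(s["image"],260,130,290,150)]))
print(ctrl.get_obs()["tcp_pos"],ctrl.get_obs()["force"])
```

```text
[0.45849036 0.30287326 0.20281269] [0.36447794 0.14720177 1.937166  ]
```

View pics/pre2.png

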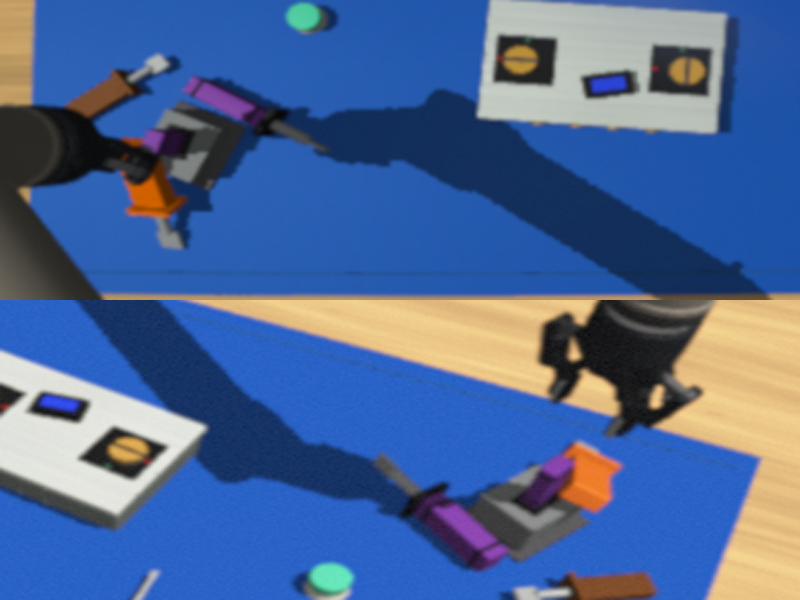

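Run:
```python
from h import *
t=optics.capture("top");s=optics.capture("scene")
r,w=blob(s,(440,195,36,45),lambda h,S,V:(h>130)&(h<160)&(V>115)&(S>60),.136);print("handle scene",r)
pur=lambda h,S,V:(h>130)&(h<160)&(V>105)&(S>60)
r,w=blob(t,(164,215,30,35),pur,.136);print("handle top",r)
o=ctrl.get_obs();print(o["tcp_pos"],o["orientation"],o["q"])
```

```text
handle scene ((453.515869140625, 306.3030090332031), (19.67436981201172, 42.05632781982422), 70.2891616821289)
handle top ((465.7006530761719, 311.901611328125), (38.1649055480957, 24.840206146240234), 62.808101654052734)
[0.45854401 0.30288099 0.20296877] [ 0.97603081 -0.21761933  0.00169693 -0.00167629] [-0.22055314  0.24814575 -0.52284636  1.77388595  0.13563733  1.15032708
 -2.7946606 ]
```

The driver is still upright in the stand. q7 is close to its limit, so I'll flip the grasp by 180°, which is an equivalent grasp.

```bash
python3 -m handwheel '{"gripper":[-0.2,-0.2,-0.2,-0.2,-0.2,-0.2,-0.2,-0.2,-0.2,-0.2],"translation":[[0,0,0],[0,0,0],[0,0,0],[0,0,0],[0,0,0],[0,0,0],[0,0,0],[0,0,0],[0,0,0],[0,0,0]],"rot":[[0,0,6],[0,0,6],[0,0,6],[0,0,6],[0,0,6],[0,0,6],[0,0,6],[0,0,6],[0,0,6],[0,0,6]]}' >/dev/null
python3 -m handwheel '{"gripper":[-0.2,-0.2,-0.2,-0.2,-0.2,-0.2,-0.2,-0.2,-0.2,-0.2],"translation":[[0,0,0],[0,0,0],[0,0,0],[0,0,0],[0,0,0],[0,0,0],[0,0,0],[0,0,0],[0,0,0],[0,0,0]],"rot":[[0,0,6],[0,0,6],[0,0,6],[0,0,6],[0,0,6],[0,0,6],[0,0,6],[0,0,6],[0,0,6],[0,0,6]]}' >/dev/null
python3 -m handwheel '{"gripper":[-0.2,-0.2,-0.2,-0.2,-0.2,-0.2,-0.2,-0.2,-0.2,-0.2],"translation":[[0,0,0],[0,0,0],[0,0,0],[0,0,0],[0,0,0],[0,0,0],[0,0,0],[0,0,0],[0,0,0],[0,0,0]],"rot":[[0,0,6],[0,0,6],[0,0,6],[0,0,6],[0,0,6],[0,0,6],[0,0,6],[0,0,6],[0,0,6],[0,0,6]]}'
python3 -m handwheel '{"gripper":[-0.2,-0.2,-0.2],"translation":[[0,0,0],[0,0,0],[0,0,0]],"rot":[[0,0,0],[0,0,0],[0,0,0]]}'
python3 - <<'E'
from h import *
o=ctrl.get_obs();print(o["tcp_pos"],o["orientation"],o["q"])
s=optics.capture("scene");t=optics.capture("top")
for n,c in(("scene",s),("top",t)):
  for m in optics.masks_of("driver_grip",n): print(n,m["score"],m["extent"])
f=lambda im,x,y,w,h:cv2.resize(im[y:y+h,x:x+w,::-1],(400,300),interpolation=cv2.INTER_CUBIC)
cv2.imwrite("pics/pre3.png",np.hstack([f(t["image"],154,195,80,60),f(s["image"],410,170,92,69)]))
E
```

```text
t: 6.33
tcp_pos: [0.4582, 0.3021, 0.2021]
orientation: [0.215, 0.977, 0.001, 0.001]
force: [0.3, -0.1, -0.0]
width: 0.0513
gripper_force: 0.0
t: 6.58
tcp_pos: [0.4576, 0.3019, 0.2011]
orientation: [0.219, 0.976, 0.0, 0.001]
force: [-0.0, -0.6, -0.3]
width: 0.0516
gripper_force: 0.0
[0.457574   0.30190997 0.2010911 ] [2.18764666e-01 9.75777342e-01 4.05611432e-04 6.59347713e-04] [ 0.1946225   0.37416044 -1.07321726  1.76744325  0.35138532  1.20883622
  0.15311412]
scene 0.73 [447.0, 267.1, 53.1, 21.5]
scene 0.66 [397.6, 211.8, 44.6, 53.8]
scene 0.66 [462.6, 198.6, 21.7, 35.0]
scene 0.59 [446.2, 204.9, 25.8, 31.6]
top 0.87 [170.8, 227.1, 21.6, 55.1]
top 0.81 [191.5, 200.1, 53.5, 32.4]
top 0.67 [152.2, 189.4, 34.6, 27.1]
top 0.6 [176.4, 222.6, 21.4, 16.2]
```

View pics/pre3.png

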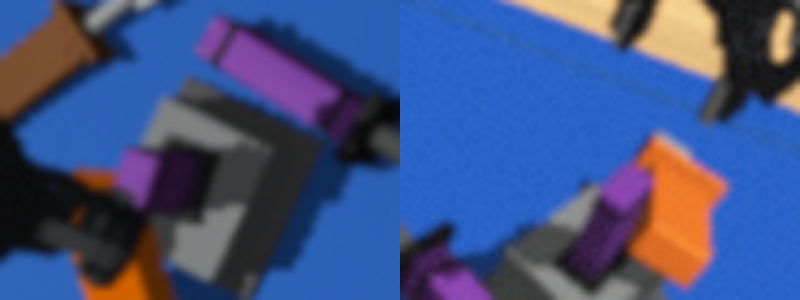

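```bash
python3 -m handwheel '{"gripper":[-0.2,-0.2,-0.2,-0.2,-0.2,-0.2,-0.2,-0.2],"translation":[[-0.0035,0.002,-0.016],[0,0,-0.02],[0,0,-0.02],[0,0,-0.02],[0,0,-0.02],[0,0,-0.02],[0,0,0],[0,0,0]],"rot":[[0,0,0],[0,0,0],[0,0,0],[0,0,0],[0,0,0],[0,0,0],[0,0,0],[0,0,0]]}'
```

```text
t: 7.45
tcp_pos: [0.4529, 0.3035, 0.0838]
orientation: [0.217, 0.976, -0.001, -0.001]
force: [0.3, -0.2, -0.2]
width: 0.0511
gripper_force: 0.0
```

```bash
python3 -m handwheel '{"gripper":[0.3,0.6,1,1,1,1,1,1],"translation":[[0,0,0],[0,0,0],[0,0,0],[0,0,0],[0,0,0],[0,0,0],[0,0,0],[0,0,0]],"rot":[[0,0,0],[0,0,0],[0,0,0],[0,0,0],[0,0,0],[0,0,0],[0,0,0],[0,0,0]]}' 60
python3 -c "
from cell import ctrl;o=ctrl.get_obs();print(o['tcp_pos'],o['orientation'],o['moment'])"
```

```text
t: 8.12
tcp_pos: [0.4545, 0.3046, 0.0858]
orientation: [0.217, 0.976, 0.001, 0.001]
force: [-0.2, -0.6, 6.6]
width: 0.017
gripper_force: 59.2
[0.45447256 0.30461136 0.08577664] [2.17490409e-01 9.76061517e-01 8.80657065e-04 1.03063590e-03] [-0.19251828  0.10915567  0.01223045]
```

```bash
python3 -m handwheel '{"gripper":[1,1,1,1,1,1],"translation":[[0,0,0.015],[0,0,0.025],[0,0,0.03],[0,0,0.03],[0,0,0.03],[0,0,0]],"rot":[[0,0,0],[0,0,0],[0,0,0],[0,0,0],[0,0,0],[0,0,0]]}'
python3 -m handwheel '{"gripper":[1,1,1,1,1,1,1,1,1,1],"translation":[[0.01,-0.0355,0],[0.01,-0.0355,0],[0.01,-0.0355,0],[0.01,-0.0355,0],[0.01,-0.0355,0],[0.01,-0.0355,0],[0.01,-0.0355,0],[0.01,-0.0355,0],[0.01,-0.0355,0],[0.01,-0.0355,0]],"rot":[[0,0,-7],[0,0,-7],[0,0,-7],[0,0,-7],[0,0,-7],[0,0,-7],[0,0,-7],[0,0,-7],[0,0,-7],[0,0,-7]]}'
python3 -m handwheel '{"gripper":[1,1,1,1],"translation":[[0,0,0],[0,0,0],[0,0,0],[0,0,0]],"rot":[[0,0,0],[0,0,0],[0,0,0],[0,0,0]]}'
python3 - <<'E'
from h import *
o=ctrl.get_obs();print(o["tcp_pos"],o["orientation"],o["q"],o["force"])
s=optics.capture("scene");t=optics.capture("top")
f=lambda im,x,y,w,h:cv2.resize(im[y:y+h,x:x+w,::-1],(400,300),interpolation=cv2.INTER_CUBIC)
cv2.imwrite("pics/at.png",np.hstack([f(t["image"],290,150,80,60),f(s["image"],260,150,92,69)]))
E
```

```text
t: 8.62
tcp_pos: [0.4558, 0.307, 0.2209]
orientation: [0.217, 0.976, 0.004, 0.004]
force: [0.5, 1.4, -0.4]
width: 0.0169
gripper_force: 59.6
t: 9.45
tcp_pos: [0.5531, -0.053, 0.2144]
orientation: [0.74, 0.673, -0.0, -0.0]
force: [0.5, 0.1, -1.7]
width: 0.0172
gripper_force: 59.6
t: 9.78
tcp_pos: [0.5531, -0.0494, 0.2143]
orientation: [0.737, 0.676, 0.0, -0.0]
force: [-0.3, 0.1, -1.4]
width: 0.0169
gripper_force: 59.6
[ 0.55305352 -0.04936626  0.21430975] [ 7.36889889e-01  6.76012677e-01  1.77432662e-04 -3.46445015e-04] [ 0.61904827  0.28478811 -0.73483166  1.73813189  0.20293626  1.19682376
 -0.25655557] [-0.34631331  0.09923592 -1.42534488]
```

View pics/at.png

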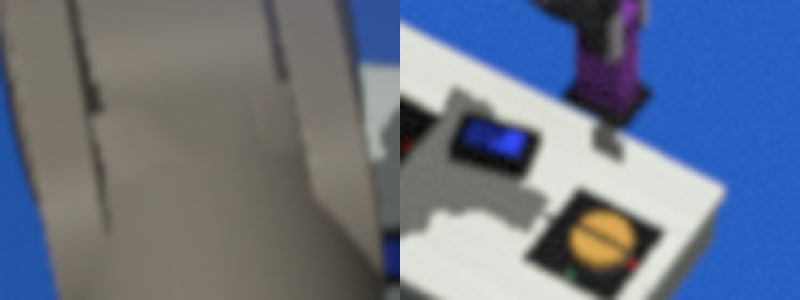

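```bash
python3 -m handwheel '{"gripper":[1,1,1,1,1,1,1],"translation":[[0.007,-0.004,-0.01],[0,0,-0.015],[0,0,-0.015],[0,0,-0.014],[0,0,0],[0,0,0],[0,0,0]],"rot":[[0,0,-0.4],[0,0,0],[0,0,0],[0,0,0],[0,0,0],[0,0,0],[0,0,0]]}'
python3 - <<'E'
from h import *
o=ctrl.get_obs();print(o["tcp_pos"],o["orientation"],o["force"],o["moment"])
s=optics.capture("scene")
c=s
# predicted pixel of tip (tcp-0.0778) and its end corners
p=o["tcp_pos"]-[0,0,.0778]; a=np.radians(84.6); d=np.array([np.cos(a),np.sin(a),0])
P=np.array([p,p+d*.01,p-d*.01,p+[0,0,.02],[.560,-.0535,.065]])
T=np.linalg.inv(c["pose"]);px=cv2.projectPoints(P,cv2.Rodrigues(T[:3,:3])[0],T[:3,3],c["K"],np.array([c["k1"],0,0,0.]))[0][:,0]
print(np.round(px,1), "crop",np.round((px-[280,178])*800/48,0))
cv2.imwrite("pics/near.png",cv2.resize(c["image"][178:214,280:328,::-1],(800,600),interpolation=cv2.INTER_CUBIC))
E
```

```text
t: 10.47
tcp_pos: [0.5612, -0.0549, 0.1607]
orientation: [0.74, 0.672, 0.0, 0.0]
force: [0.8, -0.4, -0.1]
width: 0.0168
gripper_force: 59.5
[ 0.5611831  -0.05489123  0.1606881 ] [7.40117905e-01 6.72476905e-01 4.56941034e-04 3.00264274e-04] [ 0.81482516 -0.40642286 -0.11796032] [ 0.008333   -0.02257599 -0.0050167 ]
[[305.3 200.7]
 [308.7 202.5]
 [302.  198.9]
 [305.3 196. ]
 [306.1 204.6]] crop [[422. 378.]
 [479. 408.]
 [366. 349.]
 [421. 300.]
 [435. 444.]]
```

View pics/near.png

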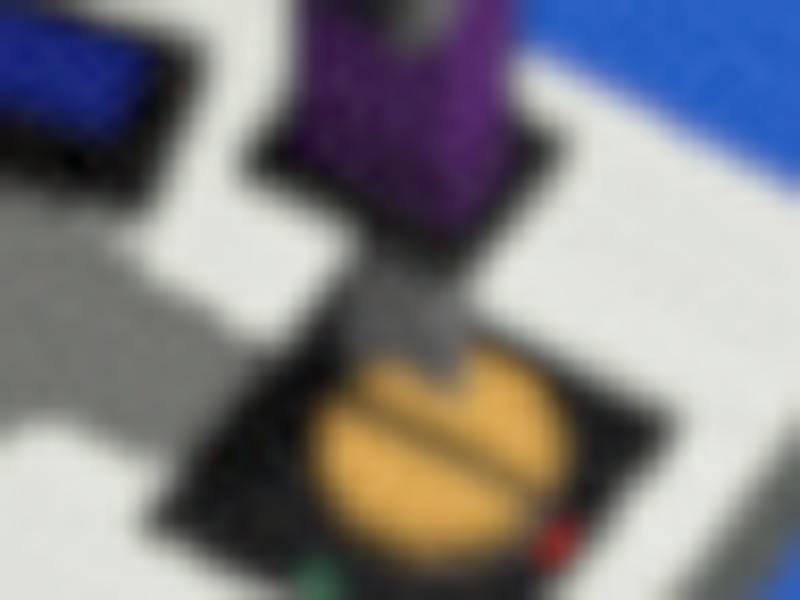

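```bash
python3 -m handwheel '{"gripper":[1,1,1,1,1,1],"translation":[[-0.0005,0.0033,-0.005],[0,0,-0.005],[0,0,-0.004],[0,0,0],[0,0,0],[0,0,0]],"rot":[[0,0,0],[0,0,0],[0,0,0],[0,0,0],[0,0,0],[0,0,0]]}'
python3 -m handwheel '{"gripper":[1,1,1,1],"translation":[[0,0,-0.002],[0,0,-0.001],[0,0,0],[0,0,0]],"rot":[[0,0,0],[0,0,0],[0,0,0],[0,0,0]]}'
```

```text
t: 11.02
tcp_pos: [0.5601, -0.052, 0.1463]
orientation: [0.74, 0.672, 0.0, 0.0]
force: [-1.0, 0.7, -0.9]
width: 0.0173
gripper_force: 59.7
t: 11.35
tcp_pos: [0.5601, -0.052, 0.1432]
orientation: [0.74, 0.672, 0.0, 0.0]
force: [0.4, 0.2, -2.0]
width: 0.0169
gripper_force: 59.6
```

```bash
python3 -m handwheel '{"gripper":[1,1,1],"translation":[[0,0,-0.001],[0,0,0],[0,0,0]],"rot":[[0,0,0],[0,0,0],[0,0,0]]}'
python3 -m handwheel '{"gripper":[1,1,1],"translation":[[0,0,-0.001],[0,0,0],[0,0,0]],"rot":[[0,0,0],[0,0,0],[0,0,0]]}'
```

```text
t: 11.6
tcp_pos: [0.5601, -0.0519, 0.1422]
orientation: [0.74, 0.672, 0.0, 0.0]
force: [0.2, 0.2, -1.5]
width: 0.0165
gripper_force: 59.6
t: 11.85
tcp_pos: [0.5601, -0.0519, 0.1412]
orientation: [0.74, 0.672, 0.0, 0.0]
force: [0.5, -0.0, -2.0]
width: 0.0171
gripper_force: 59.6
```

```bash
python3 -m handwheel '{"gripper":[1,1,1],"translation":[[0,0,-0.001],[0,0,0],[0,0,0]],"rot":[[0,0,0],[0,0,0],[0,0,0]]}'
python3 -m handwheel '{"gripper":[1,1,1],"translation":[[0,0,-0.0007],[0,0,0],[0,0,0]],"rot":[[0,0,0],[0,0,0],[0,0,0]]}'
```

```text
t: 12.1
tcp_pos: [0.56, -0.0519, 0.1402]
orientation: [0.74, 0.672, 0.0, 0.0]
force: [0.1, 0.4, -1.6]
width: 0.0168
gripper_force: 59.6
t: 12.35
tcp_pos: [0.5601, -0.0519, 0.1395]
orientation: [0.74, 0.672, 0.0, 0.0]
force: [0.2, -0.7, -2.0]
width: 0.0167
gripper_force: 59.6
```

```bash
python3 -m handwheel '{"gripper":[1,1,1],"translation":[[0,0,-0.001],[0,0,0],[0,0,0]],"rot":[[0,0,0],[0,0,0],[0,0,0]]}'
python3 -m handwheel '{"gripper":[1,1,1],"translation":[[0.001,0,0],[0,0,0],[0,0,0]],"rot":[[0,0,0],[0,0,0],[0,0,0]]}'
python3 -m handwheel '{"gripper":[1,1,1],"translation":[[-0.002,0,0],[0,0,0],[0,0,0]],"rot":[[0,0,0],[0,0,0],[0,0,0]]}'
```

```text
t: 12.6
tcp_pos: [0.5601, -0.0519, 0.1388]
orientation: [0.74, 0.672, 0.0, 0.0]
force: [-0.3, 0.4, -0.3]
width: 0.017
gripper_force: 59.7
t: 12.85
tcp_pos: [0.5606, -0.0519, 0.1387]
orientation: [0.74, 0.672, -0.0, -0.0]
force: [-1.5, 0.0, 3.6]
width: 0.0167
gripper_force: 60.2
t: 13.1
tcp_pos: [0.5598, -0.0519, 0.1388]
orientation: [0.74, 0.672, 0.001, 0.001]
force: [1.4, 0.9, 1.0]
width: 0.0168
gripper_force: 59.9
```

```bash
python3 -m handwheel '{"gripper":[1,1,1],"translation":[[0.001,0,-0.001],[0,0,0],[0,0,0]],"rot":[[0,0,0],[0,0,0],[0,0,0]]}'
python3 -m handwheel '{"gripper":[1,1,1],"translation":[[-0.002,0,0],[0,0,0],[0,0,0]],"rot":[[0,0,0],[0,0,0],[0,0,0]]}'
```

```text
t: 13.35
tcp_pos: [0.5604, -0.0518, 0.1386]
orientation: [0.74, 0.672, 0.0, 0.0]
force: [-1.3, -0.1, 8.3]
width: 0.0168
gripper_force: 60.8
t: 13.6
tcp_pos: [0.5596, -0.0518, 0.1387]
orientation: [0.74, 0.672, 0.001, 0.001]
force: [1.8, 0.5, 5.8]
width: 0.0168
gripper_force: 60.5
```

```bash
python3 -m handwheel '{"gripper":[1,1,1],"translation":[[0.001,0,0.003],[0,0,0],[0,0,0]],"rot":[[0,0,0],[0,0,0],[0,0,0]]}'
python3 -m handwheel '{"gripper":[1,1,1],"translation":[[0.002,0,0],[0,0,0],[0,0,0]],"rot":[[0,0,0],[0,0,0],[0,0,0]]}'
python3 -m handwheel '{"gripper":[1,1,1],"translation":[[-0.004,0,0],[0,0,0],[0,0,0]],"rot":[[0,0,0],[0,0,0],[0,0,0]]}'
```

```text
t: 13.85
tcp_pos: [0.5596, -0.0519, 0.1405]
orientation: [0.74, 0.672, 0.001, 0.0]
force: [2.5, 0.4, 0.6]
width: 0.0171
gripper_force: 59.8
t: 14.1
tcp_pos: [0.5602, -0.0519, 0.1398]
orientation: [0.74, 0.672, -0.001, -0.001]
force: [0.7, 0.2, -1.1]
width: 0.0167
gripper_force: 59.6
t: 14.35
tcp_pos: [0.5587, -0.052, 0.1407]
orientation: [0.74, 0.672, 0.002, 0.002]
force: [5.2, -0.7, -4.2]
width: 0.017
gripper_force: 59.4
```

Sideways motion is constrained while z is free, so the blade is in the slot. I'll centre it, sit about 1 mm off the slot bottom, and start turning.

```bash
python3 -m handwheel '{"gripper":[1,1,1],"translation":[[0.003,0,-0.0008],[0,0,0],[0,0,0]],"rot":[[0,0,0],[0,0,0],[0,0,0]]}'
python3 -m handwheel '{"gripper":[1,1,1,1,1,1,1,1],"translation":[[0,0,0],[0,0,0],[0,0,0],[0,0,0],[0,0,0],[0,0,0],[0,0,0],[0,0,0]],"rot":[[0,0,-4],[0,0,-4],[0,0,-4],[0,0,-4],[0,0,-4],[0,0,0],[0,0,0],[0,0,0]]}'
python3 -c "
from cell import ctrl;o=ctrl.get_obs();print(o['tcp_pos'],o['orientation'],o['moment'])"
```

```text
t: 14.6
tcp_pos: [0.5598, -0.0519, 0.1396]
orientation: [0.74, 0.672, -0.0, -0.0]
force: [2.4, -0.2, -0.3]
width: 0.0166
gripper_force: 59.8
t: 15.27
tcp_pos: [0.5604, -0.052, 0.1398]
orientation: [0.845, 0.534, 0.0, 0.0]
force: [3.7, -1.5, -2.2]
width: 0.017
gripper_force: 59.4
[ 0.56037039 -0.05200867  0.13976041] [8.45352703e-01 5.34208367e-01 3.50829568e-04 3.24665528e-04] [-0.18291876 -1.20841125  0.04217702]
```

```bash
python3 -m handwheel '{"gripper":[1,1,1,1,1,1,1,1],"translation":[[0.0007,-0.0007,0],[0,0,0],[0,0,0],[0,0,0],[0,0,0],[0,0,0],[0,0,0],[0,0,0]],"rot":[[0,0,-4],[0,0,-4],[0,0,-4],[0,0,-4],[0,0,-4],[0,0,0],[0,0,0],[0,0,0]]}'
python3 -c "
from cell import ctrl;o=ctrl.get_obs();print(o['tcp_pos'],o['orientation'],o['moment'])"
```

```text
t: 15.93
tcp_pos: [0.5608, -0.0525, 0.1398]
orientation: [0.925, 0.379, 0.0, 0.0]
force: [3.1, -0.5, -2.5]
width: 0.0171
gripper_force: 59.6
[ 0.56081242 -0.05249763  0.13981102] [9.25200362e-01 3.79478942e-01 1.52508718e-04 2.17626582e-05] [-0.09530194 -1.13205142  0.06654562]
```

```bash
python3 -m handwheel '{"gripper":[1,1,1,1,1,1,1,1],"translation":[[0.0007,-0.0004,0],[0,0,0],[0,0,0],[0,0,0],[0,0,0],[0,0,0],[0,0,0],[0,0,0]],"rot":[[0,0,-4],[0,0,-4],[0,0,-4],[0,0,-4],[0,0,-4],[0,0,0],[0,0,0],[0,0,0]]}'
python3 -c "
from cell import ctrl;o=ctrl.get_obs();print(o['tcp_pos'],o['orientation'],o['moment'])"
```

```text
t: 16.6
tcp_pos: [0.5603, -0.053, 0.1394]
orientation: [0.977, 0.213, -0.001, -0.0]
force: [1.1, -0.0, -1.7]
width: 0.0167
gripper_force: 59.7
[ 0.56026701 -0.05299302  0.1394109 ] [ 9.77044910e-01  2.13029706e-01 -1.23964437e-03 -2.26078786e-04] [-0.18604495 -0.1839056   0.02773826]
```

```bash
python3 -m handwheel '{"gripper":[1,1,1,1,1,1,1,1],"translation":[[0,-0.0003,0],[0,0,0],[0,0,0],[0,0,0],[0,0,0],[0,0,0],[0,0,0],[0,0,0]],"rot":[[0,0,-4],[0,0,-4],[0,0,-4],[0,0,-4],[0,0,-4],[0,0,0],[0,0,0],[0,0,0]]}'
python3 -c "
from cell import ctrl;o=ctrl.get_obs();print(o['tcp_pos'],o['orientation'],o['moment'])"
python3 -m handwheel '{"gripper":[1,1,1,1,1,1,1,1],"translation":[[0,0,0],[0,0,0],[0,0,0],[0,0,0],[0,0,0],[0,0,0],[0,0,0],[0,0,0]],"rot":[[0,0,-2],[0,0,-2],[0,0,-2],[0,0,-2],[0,0,-2],[0,0,0],[0,0,0],[0,0,0]]}'
python3 -c "
from cell import ctrl;o=ctrl.get_obs();print(o['tcp_pos'],o['orientation'],o['moment'])"
```

```text
t: 17.27
tcp_pos: [0.5603, -0.0528, 0.1393]
orientation: [0.999, 0.04, -0.001, -0.0]
force: [-1.2, -0.2, -1.9]
width: 0.0166
gripper_force: 59.7
[ 0.56031324 -0.05281978  0.13926157] [ 9.99188568e-01  4.02566726e-02 -1.21870628e-03 -3.46427177e-04] [ 0.10379442  0.19430878 -0.01789704]
t: 17.93
tcp_pos: [0.5613, -0.0533, 0.1397]
orientation: [0.999, -0.047, -0.0, 0.0]
force: [-0.2, -0.0, -0.5]
width: 0.017
gripper_force: 59.7
[ 0.5612506  -0.05325837  0.1396696 ] [ 9.98877147e-01 -4.73751908e-02 -1.92111160e-04  1.19907463e-05] [-0.02450525  0.00119488 -0.0198595 ]
```

```bash
python3 -m handwheel '{"gripper":[1,1,1,1,1,1],"translation":[[0,0,0],[0,0,0],[0,0,0],[0,0,0],[0,0,0],[0,0,0]],"rot":[[0,0,-2],[0,0,-2],[0,0,-2],[0,0,0],[0,0,0],[0,0,0]]}'
python3 -c "
from cell import ctrl;o=ctrl.get_obs();print(o['tcp_pos'],o['orientation'],o['moment'])"
```

```text
t: 18.43
tcp_pos: [0.5613, -0.0535, 0.1397]
orientation: [0.995, -0.1, -0.0, 0.0]
force: [0.3, 0.3, -0.5]
width: 0.0169
gripper_force: 59.7
[ 0.56130251 -0.05349255  0.13971701] [ 9.95014261e-01 -9.97324907e-02 -1.12330516e-04  1.96069934e-04] [-0.18778732  0.04327051  0.04178278]
```

```bash
python3 -m handwheel '{"gripper":[1,1,1,1,1,1,1,1,1,1],"translation":[[0,0,0],[0,0,0],[0,0,0],[0,0,0],[0,0,0.005],[0,0,0.01],[0,0,0.015],[0,0,0.025],[0,0,0.025],[0,0,0]],"rot":[[0,0,2],[0,0,2],[0,0,2],[0,0,0],[0,0,0],[0,0,0],[0,0,0],[0,0,0],[0,0,0],[0,0,0]]}'
python3 - <<'E'
from h import *
o=ctrl.get_obs();print(o["tcp_pos"],o["orientation"],o["force"])
s=optics.capture("scene")
cv2.imwrite("pics/home.png",cv2.resize(s["image"][150:222,272:368,::-1],(800,600),interpolation=cv2.INTER_CUBIC))
E
```

```text
t: 19.27
tcp_pos: [0.5653, -0.053, 0.2263]
orientation: [0.999, -0.048, 0.006, 0.0]
force: [1.6, 0.6, -0.0]
width: 0.0169
gripper_force: 59.8
[ 0.56534338 -0.05304336  0.2263097 ] [ 9.98819381e-01 -4.82532592e-02  5.60559037e-03  2.09050876e-04] [ 1.56683073  0.56165432 -0.00260304]
```

View pics/home.png

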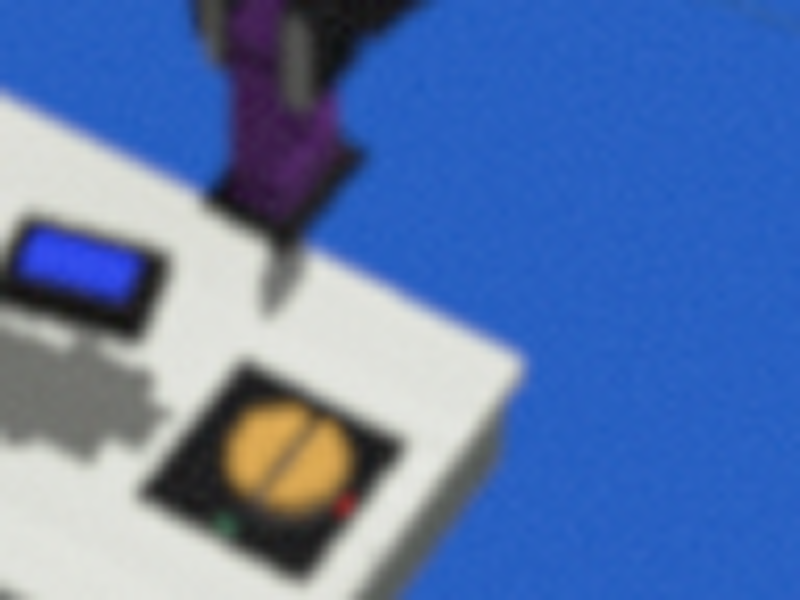

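Run:
```python
from h import *
s=optics.capture("scene")
T=np.linalg.inv(s["pose"])
def pj(P): return cv2.projectPoints(np.array(P,float),cv2.Rodrigues(T[:3,:3])[0],T[:3,3],s["K"],np.array([s["k1"],0,0,0.]))[0][:,0]
g=cv2.cvtColor(s["image"],cv2.COLOR_RGB2GRAY).astype(np.float32)
for nm,cx,cy in(("open",.560,-.0535),("shut",.543,-.222)):
    best=[]
    for a in np.radians(np.arange(-40,30,1.)):
        for off in np.arange(-.006,.0061,.0005):
            r=np.linspace(-.013,.013,40)
            P=np.c_[cx+r*np.cos(a)-off*np.sin(a),cy+r*np.sin(a)+off*np.cos(a),np.full(40,.065)]
            q=pj(P).astype(np.float32)
            v=cv2.remap(g,q[:,0].reshape(1,-1),q[:,1].reshape(1,-1),cv2.INTER_CUBIC).mean()
            best.append((v,np.degrees(a),off))
    best.sort();print(nm,[tuple(np.round(b,4)) for b in best[:6]])
o=ctrl.get_obs();print(o["tcp_pos"],o["orientation"],o["q"])
```

```text
open [(np.float64(126.4074), np.float64(-6.0), np.float64(-0.001)), (np.float64(126.4102), np.float64(-5.0), np.float64(-0.001)), (np.float64(126.416), np.float64(-5.0), np.float64(-0.0005)), (np.float64(126.4758), np.float64(-6.0), np.float64(-0.0005)), (np.float64(126.4982), np.float64(-4.0), np.float64(-0.0005)), (np.float64(126.5113), np.float64(-4.0), np.float64(-0.001))]
shut [(np.float64(75.9606), np.float64(-3.0), np.float64(-0.0025)), (np.float64(75.9618), np.float64(-4.0), np.float64(-0.0025)), (np.float64(75.9736), np.float64(-5.0), np.float64(-0.0025)), (np.float64(76.0033), np.float64(-2.0), np.float64(-0.0025)), (np.float64(76.0094), np.float64(-6.0), np.float64(-0.0025)), (np.float64(76.0642), np.float64(-1.0), np.float64(-0.0025))]
[ 0.56236995 -0.0532103   0.22160653] [ 9.98836693e-01 -4.81906544e-02  1.69945167e-03  1.81073112e-04] [ 0.36917482  0.25204754 -0.42148526  1.71581295  0.11067135  1.19371503
 -1.74821762]
```

```bash
python3 -m handwheel '{"gripper":[1,1,1,1,1,1,1,1,1,1],"translation":[[-0.01,0.035,0],[-0.01,0.035,0],[-0.01,0.035,0],[-0.01,0.035,0],[-0.01,0.035,0],[-0.01,0.035,0],[-0.01,0.035,0],[-0.01,0.035,0],[-0.01,0.035,0],[-0.01,0.035,0]],"rot":[[0,0,7],[0,0,7],[0,0,7],[0,0,7],[0,0,7],[0,0,7],[0,0,7],[0,0,7],[0,0,7],[0,0,7]]}'
python3 -m handwheel '{"gripper":[1,1,1,1,1,1,1,1,1,1],"translation":[[0,0,0],[0,0,0],[0,0,0],[0,0,0],[0,0,0],[0,0,0],[0,0,0],[0,0,0],[0,0,0],[0,0,0]],"rot":[[0,0,7],[0,0,7],[0,0,7],[0,0,7],[0,0,7],[0,0,7],[0,0,7],[0,0,7],[0,0,7],[0,0,7]]}'
python3 -m handwheel '{"gripper":[1,1,1,1,1,1],"translation":[[0,0,0],[0,0,0],[0,0,0],[0,0,0],[0,0,0],[0,0,0]],"rot":[[0,0,6.8],[0,0,6.8],[0,0,6.8],[0,0,0],[0,0,0],[0,0,0]]}'
python3 -c "
from cell import ctrl;o=ctrl.get_obs();print(o['tcp_pos'],o['orientation'],o['q'])"
```

```text
t: 20.2
tcp_pos: [0.46, 0.2975, 0.2187]
orientation: [0.844, 0.536, -0.001, 0.0]
force: [1.0, -0.3, -0.7]
width: 0.0171
gripper_force: 59.7
t: 21.03
tcp_pos: [0.4607, 0.2959, 0.2185]
orientation: [0.384, 0.923, -0.001, -0.001]
force: [-0.3, 0.4, -0.8]
width: 0.0172
gripper_force: 59.7
t: 21.53
tcp_pos: [0.4611, 0.2963, 0.2192]
orientation: [0.219, 0.976, -0.0, -0.0]
force: [0.3, 0.2, -1.0]
width: 0.0169
gripper_force: 59.7
[0.46109751 0.29628473 0.21915388] [ 2.18648294e-01  9.75803573e-01 -3.61015774e-04 -4.23288838e-04] [ 0.22629453  0.36468685 -1.09784148  1.74178868  0.34108939  1.24704601
  0.17372389]
```

```bash
python3 -m handwheel '{"gripper":[1,1,1,1,1,1,1],"translation":[[-0.0066,0.0083,0],[0,0,-0.02],[0,0,-0.025],[0,0,-0.02],[0,0,0],[0,0,0],[0,0,0]],"rot":[[0,0,-0.2],[0,0,0],[0,0,0],[0,0,0],[0,0,0],[0,0,0],[0,0,0]]}'
```

```text
t: 22.12
tcp_pos: [0.455, 0.3062, 0.156]
orientation: [0.219, 0.976, 0.001, 0.001]
force: [0.4, 0.7, -1.0]
width: 0.0168
gripper_force: 59.7
```

```bash
python3 -m handwheel '{"gripper":[1,1,1,1,1,1,1],"translation":[[-0.0005,-0.0015,-0.01],[0,0,-0.015],[0,0,-0.015],[0,0,-0.01],[0,0,0],[0,0,0],[0,0,0]],"rot":[[0,0,0],[0,0,0],[0,0,0],[0,0,0],[0,0,0],[0,0,0],[0,0,0]]}'
python3 -m handwheel '{"gripper":[1,1,1,1,1,1],"translation":[[0,0,-0.006],[0,0,-0.004],[0,0,-0.002],[0,0,0],[0,0,0],[0,0,0]],"rot":[[0,0,0],[0,0,0],[0,0,0],[0,0,0],[0,0,0],[0,0,0]]}'
```

```text
t: 22.7
tcp_pos: [0.4542, 0.3036, 0.1051]
orientation: [0.219, 0.976, 0.0, -0.0]
force: [-1.0, 0.1, -2.5]
width: 0.0173
gripper_force: 60.7
t: 23.2
tcp_pos: [0.4542, 0.3034, 0.0926]
orientation: [0.219, 0.976, -0.0, -0.0]
force: [-1.8, 0.7, -2.2]
width: 0.0167
gripper_force: 60.7
```

```bash
python3 -m handwheel '{"gripper":[1,1,1,1,1],"translation":[[0,0.001,-0.002],[0,0,-0.002],[0,0,0],[0,0,0],[0,0,0]],"rot":[[0,0,0],[0,0,0],[0,0,0],[0,0,0],[0,0,0]]}'
python3 -m handwheel '{"gripper":[1,1,1,1],"translation":[[0,0,-0.0015],[0,0,-0.001],[0,0,0],[0,0,0]],"rot":[[0,0,0],[0,0,0],[0,0,0],[0,0,0]]}'
```

```text
t: 23.62
tcp_pos: [0.4545, 0.3044, 0.0887]
orientation: [0.219, 0.976, 0.0, 0.0]
force: [0.2, 1.0, -2.4]
width: 0.0166
gripper_force: 60.8
t: 23.95
tcp_pos: [0.4544, 0.3044, 0.0861]
orientation: [0.219, 0.976, -0.0, 0.0]
force: [-0.4, 0.5, -1.4]
width: 0.0169
gripper_force: 60.8
```

```bash
python3 -m handwheel '{"gripper":[1,1,1],"translation":[[0,0,-0.001],[0,0,0],[0,0,0]],"rot":[[0,0,0],[0,0,0],[0,0,0]]}'
python3 -m handwheel '{"gripper":[1,1,1],"translation":[[0,0,-0.001],[0,0,0],[0,0,0]],"rot":[[0,0,0],[0,0,0],[0,0,0]]}'
```

```text
t: 24.2
tcp_pos: [0.4545, 0.3045, 0.0857]
orientation: [0.219, 0.976, -0.0, 0.0]
force: [-1.8, -1.5, 4.0]
width: 0.0168
gripper_force: 61.4
t: 24.45
tcp_pos: [0.4545, 0.3045, 0.0857]
orientation: [0.219, 0.976, -0.0, 0.0]
force: [-2.7, -3.3, 11.6]
width: 0.0166
gripper_force: 62.5
```

The guard is down on the stand at the same height as at pickup. Releasing and backing off.

```bash
python3 -m handwheel '{"gripper":[1,1,0.5,0.2,-0.2,-0.2,-0.2,-0.2],"translation":[[0,0,0.001],[0,0,0],[0,0,0],[0,0,0],[0,0,0],[0,0,0],[0,0,0],[0,0,0]],"rot":[[0,0,0],[0,0,0],[0,0,0],[0,0,0],[0,0,0],[0,0,0],[0,0,0],[0,0,0]]}'
python3 -m handwheel '{"gripper":[-0.2,-0.2,-0.2,-0.2,-0.2,-0.2,-0.2,-0.2,-0.2,-0.2],"translation":[[0,0,0.01],[0,0,0.02],[0,0,0.03],[0,0,0.03],[0,0,0.03],[0,0,0.03],[0.01,-0.03,0.01],[0.01,-0.03,0],[0.01,-0.03,0],[0,0,0]],"rot":[[0,0,0],[0,0,0],[0,0,0],[0,0,0],[0,0,0],[0,0,0],[0,0,0],[0,0,0],[0,0,0],[0,0,0]]}'
python3 - <<'E'
from h import *
s=optics.capture("scene");t=optics.capture("top")
r,w=blob(s,(440,195,36,45),lambda h,S,V:(h>130)&(h<160)&(V>115)&(S>60),.136);print("handle scene",r)
f=lambda im,x,y,w,h:cv2.resize(im[y:y+h,x:x+w,::-1],(400,300),interpolation=cv2.INTER_CUBIC)
cv2.imwrite("pics/end.png",np.hstack([f(s["image"],220,100,280,210),f(s["image"],415,180,92,69)]))
E
```

```text
t: 25.12
tcp_pos: [0.4543, 0.3045, 0.0851]
orientation: [0.219, 0.976, 0.0, -0.0]
force: [0.3, 0.4, 0.4]
width: 0.0513
gripper_force: 0.0
t: 25.95
tcp_pos: [0.4877, 0.2068, 0.2455]
orientation: [0.224, 0.975, -0.002, 0.001]
force: [0.2, -0.2, -0.5]
width: 0.0511
gripper_force: 0.0
handle scene ((459.4363098144531, 303.8830261230469), (20.95372772216797, 29.917621612548828), 67.30792236328125)
```

View pics/end.png

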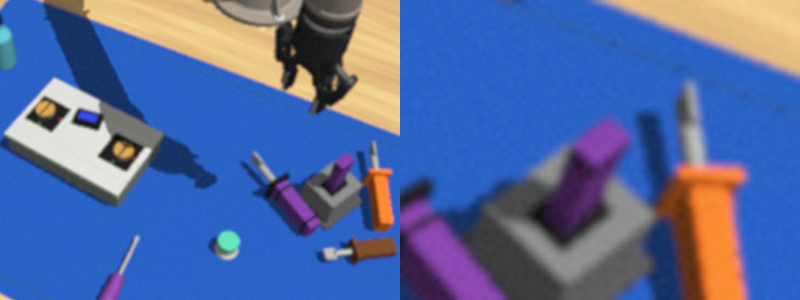

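```bash
python3 -m handwheel '{"gripper":[-0.2,-0.2,-0.2,-0.2,-0.2,-0.2,-0.2],"translation":[[0.01,-0.035,0.01],[0.01,-0.035,0.01],[0.01,-0.035,0.01],[0.01,-0.035,0.01],[0.01,-0.035,0.01],[0,0,0],[0,0,0]],"rot":[[0,0,0],[0,0,0],[0,0,0],[0,0,0],[0,0,0],[0,0,0],[0,0,0]]}' | head -2
python3 - <<'E'
from h import *
s=optics.capture("scene");t=optics.capture("top")
for v in(95,105,115):
    pur=lambda h,S,V:(h>130)&(h<160)&(V>v)&(S>60)
    print(v,"scene",blob(s,(452,195,24,45),pur,.136)[0],"top",blob(t,(164,219,34,31),pur,.136)[0])
f=lambda im,x,y,w,h:cv2.resize(im[y:y+h,x:x+w,::-1],(400,300),interpolation=cv2.INTER_CUBIC)
o=cv2.imread("pics/top0.png")[:,:,::-1]
cv2.imwrite("pics/end2.png",np.hstack([f(o,154,195,80,60),f(t["image"],154,195,80,60)]))
E
```

```text
t: 26.63
tcp_pos: [0.535, 0.0388, 0.2958]
95 scene ((474.93353271484375, 301.3585205078125), (24.549728393554688, 62.60093307495117), 87.2895278930664) top ((458.581787109375, 302.47882080078125), (17.164215087890625, 31.740346908569336), 65.83908081054688)
105 scene ((472.7709655761719, 301.5593566894531), (24.21162223815918, 58.27328872680664), 87.09508514404297) top ((458.3681640625, 302.8912658691406), (16.709552764892578, 30.953948974609375), 66.15385437011719)
115 scene ((459.1103820800781, 303.67181396484375), (20.15868377685547, 29.495891571044922), 66.87858581542969) top ((458.01739501953125, 303.32366943359375), (15.753456115722656, 30.170486450195312), 64.95904541015625)
```

View pics/end2.png

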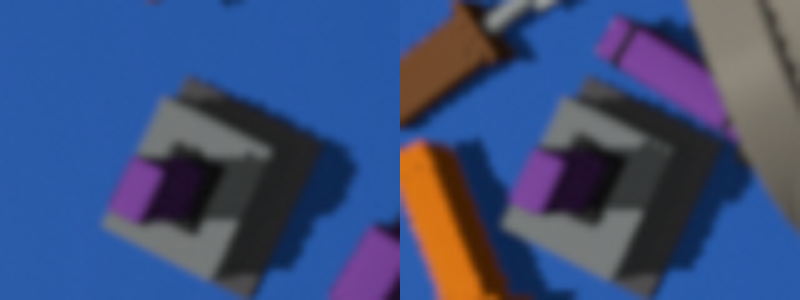

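The top view shows the driver upright in the stand. Its handle is about 4 mm off its original spot, against a 12 mm limit, and the lock is home. Handing in.

```bash
python3 -c "
from cell import ctrl;print(ctrl.sign_off())"
```

```text
the job is handed in; nothing more can be done
None
```

The job is handed in: the open lock is turned home, and the driver is back upright in its stand, about 4 mm off its original spot (12 mm allowed). The three look-alike drivers around the stand toppled during the run, cause not established.

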